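# Clamp a port board with the inner fine-feed knob

### The arm

A 6-joint arm with a two-finger parallel gripper is mounted at the origin on a cart in front of the work surface, level with it; the furniture and walls round the work are solid. World frame = base frame: x ahead of the robot, y to its left, z up, the work surface at z = 0. Lengths are in mm, angles in rad, forces in N, time in s.
With the tool pointing down it reaches from about 350 to 875 mm from the base axis. Payload 4.2 kg.
Tool frame: the origin (TCP) lies midway between the tips of the shut fingers; the grasp point (between the pads) lies 19 mm behind it; z points along the fingers, y is the line along which they close (so a half turn about z gives the same grasp; the last joint's range is limited). The gripper opens to 85 mm and grips with 20 to 120 N. Pads are 22 mm wide; open, the fingers measure 114 mm over their backs; the gripper's body (76 mm by 85 mm) begins 54 mm behind the grasp point. The pads swing forward as they close: fully open they stand 13 mm farther back than shut.
Start: joints at [-1.043, 0.385, 0.008, 0, -1.194, -0.259], TCP at [166.001, -602.53, 231.312] pointing down, gripper open.
Joint ranges: [-3.14, 3.14], [-1.21, 2.06], [-1.07, 1.41], [-3.16, 2.05], [-2.99, -0.16], [-3.1, 3.1]. Speed limits (rad/s): [2.79, 2.79, 3.14, 3.14, 3.14, 3.14].

### API

Orientations are given as a unit quaternion [w, x, y, z].
In Python, from cell import bot, optics gives the robot as it stands.
- The arm moves only by the tool drive_tool, never from a script. Its argument "steps" is a list of rows, each an object of numbers: "dx", "dy", "dz": the shift along the tool's x, y, z as a fraction of full scale; "turn": the turn about the tool's z as a fraction of full scale; "jaw": the opening, from 0 (shut) to 1 (fully open). A call has exactly 5 rows; each row shifts and turns the commanded pose from where the row before left it, along the tool's axes as they then stand; what a row does not reach is not made up. Full scale, the value 1, is 0.2 m for a shift and 90 degrees for a turn. A row lasts 1/8 s, in which the tool goes at most 62.5 mm and 10.7 degrees, less where a joint would pass 70% of its speed; a pose out of reach is approached as far as the arm can. A call with a number of a shift or a turn outside -1 to 1 is refused whole. A call with a gripper value outside its range is refused whole. The fingers move at their own pace and stop on an object; "squeeze" is the grip in N (left out, the last holds). Time passes only in rows, so rows that do not move let the fingers close, or fill a call up. It gives the time, the measured TCP pose, the force, the opening and the grip force at its end, in the units of the state.
- bot.get_state(): the state, without advancing time (a new reading comes with each control period).
- optics.read_camera(name): name is "scene" or "top" or "wrist"; returns the picture (384x512x3 uint8, blue, green, red); there is no depth.
- optics.camera_params(name): a dict with "intrinsics" (3x3 intrinsics, pixels), "xyz" and "rotation" of the camera in the world. Camera axes: x right, y down, z forward; pixel columns grow to the right and rows downward; lengths in mm; the calibration is good to about 2 mm. A picture is of the moment at which its call begins: read the wrist's pose just before it. camera_params takes no time and is no camera call; for the wrist camera it gives the pose at the moment of the call.
- bot.close_job(): hands the job in; it is judged then, once.
Trained networks look in the newest picture that a camera, given by its name, has taken for a name from the list of things; names that differ only in an ending like _2 or _b are one class to them, and where a whole thing is asked for, a point or a joint stands for the part that bears it (a point fixed in the world has none). Each returns a list of dicts, best first, with "conf" (0 to 1); they miss things now and then, are a little off and sometimes report something else, mostly with a low value. They report only what shows in the picture. A call takes as long as a camera call.
- optics.regions_of(camera, thing): "region" (384x512 bool, what is visible of it).
- optics.pinpoint(camera, thing): "point" ([x, y, z] in mm, in world coordinates, good to about 4 mm: a listed point, or the origin of a listed thing).
The state is a dict: "t": time; "qpos": joint angles; "qd": joint speeds; "joint_torque": joint torques, N m; "tool_pos": TCP position; "tool_rot": TCP orientation; "wrist_force": force on the tool from outside, world axes, zero at the start; "torque": the same for the moment, N m; "opening": finger opening in mm; "grip_force": force on a finger pad.
Only numpy, scipy, OpenCV 4.12 (cv2) and the standard library are available. Lean on these libraries where they do the work, as an engineer would, in place of code of your own. Each camera call takes 0.05 s, during which the arm holds its last target. There are 200 camera calls.

### The job

Lay the small port board flat on the clamp's narrow bed, lengthwise between the jaw and the sprung backstop, and let go of it. Then turn only the small inner knob clockwise until the board is held snugly, with the sprung pad pushed back about half of its 8 mm travel (about 8 N) and never to the end of it. Do not drag the graduated collar round the knob, which keeps the clamp's zero, and leave the other things on the bench alone.

Things in the scene. Friction and masses are not known exactly. Their poses are not given: they have to be found in the camera images.
- board_clamp: Board clamp, fixed on the bench at a varying place and yaw. Base plate 90 x 200 x 10 mm; origin on its underside, level with the bench. Own y is the clamping direction, from knob end (-y) to backstop end (+y); z up. A grey gear housing (74 x 68 mm, top 34 mm up) at own y -102 to -34 mm carries knob and collar.
- bed_top (a point): Point on the top of the bed, at the clamp's own y = +6 mm. The bed is a steel rail 16 mm wide, its top 22 mm above the bench, running along the clamp's y from jaw to backstop; the base plate beside it is 12 mm lower, so there is room for fingertips beside and below a board.
- backstop_end (a point): Middle of the base plate's end edge behind the backstop (a grey block 42 x 30 mm, 39 mm high). In front of the block a metal pad, 22 mm wide, rides on a spring; its face starts at the clamp's own y +29 to +43 mm (not reported). It gives 8 mm to +y: 2 N as it starts, 1.5 N more per mm, 8 N half-way, 14 N at its hard end. The bare gap pad to block is the travel left.
- feed_jaw: Aluminium jaw 22 mm wide, from 22.5 to 36 mm above the bench; its origin lies below the middle of its clamping face, at bench height. The face looks to the clamp's +y; open it stands at the clamp's own y = -18 mm. It moves only with the inner knob: 12 mm per radian, at most 32 mm.
- jaw_face (a point): Middle of the jaw's clamping face at the height of a board's centre lying on the bed (25.5 mm).
- fine_knob (a joint): Angle of the small inner knob, rad: 0 at the start (jaw open), grows as it is turned clockwise seen from above, at most 2.7. Feeds the jaw 12 mm/rad. Turns against 0.18 N m of friction, plus 0.012 N m per N of clamping force (+0.1 at 8 N); that friction holds the clamp when let go. At rest it can hide up to 0.18 N m either way: judge the rise over the free first 0.7 rad, in equal steps.
- knob_top (a point): Centre of the top face of the small inner knob: round, fluted, black with a pale metal cap, upright axis, 30 mm in diameter and 20 mm tall; its foot is level with the collar's top, 45 mm above the bench, its top at 65 mm.
- collar_mark (a point): A point on the top face of the graduated aluminium collar, 28 mm from the knob's axis. The collar is a ring 64 mm in diameter lying directly round and under the knob, its top 20 mm below the knob's top, 10 mm tall. It turns very easily (0.015 N m) about the same axis and must stay as set: this point may not shift by 2.5 mm.
- port_board: The small port board as a body (mass about 20 g); origin on its underside, 1 mm beside the centre. Lies flat on the bench, to the left or to the right of the clamp.
- port_board_centre (a point): Centre, half-way up, of the small port board with two metal sockets: a rigid block 24 mm (own x) by 38 mm (own y, the length to be clamped) by 7 mm thick. Either end may face the jaw. Grasp it across the 24 mm.
- speaker_a: Bystander: flat black speaker box, about 25 x 48 mm and 9 mm thick, loose on the bench on the other side of the clamp from the board; leave alone.
- tweezers_a: Bystander: metal tweezers, 118 mm long, loose on the bench behind the clamp on the left; leave alone.

How it is judged:
By the outcome, as a careful person would: the job done as asked, in the order asked, and still so for the second after the job is handed in, with the robot touching nothing.
It also fails if it takes over 72 s, if anything falls off the work surface, if the arm or the gripper's body presses on something with over 40 N, if the wrist force passes 120 N, or if a joint passes its speed limit or range.

## Working session

There is one attempt and no reset: what is moved stays moved. The work goes in short steps, Python scripts to look and compute and a tool call to move; the robot and the scene stay as the last step left them, time stands still between calls to the robot, and variables do not carry over. Pictures are saved under pics/ and viewed, at most 10 in all, crops included, and the job is handed in when it is done.

Besides the shell and the picture viewer there is one more tool, called as name(argument=value, ...) on one line, values as JSON. drive_tool: Moves the arm, as the interface text tells. Its arguments: {"type":"object","properties":{"steps":{"type":"array"},"squeeze":{"type":"number"}},"required":["steps"]}

```bash
mkdir -p pics; ls; cat > h.py <<'E'
import numpy as np, cv2
from cell import bot, optics
from scipy.spatial.transform import Rotation as R
def cam(n):
    p=optics.camera_params(n); return np.array(p["intrinsics"]),np.array(p["xyz"]),np.array(p["rotation"])
def proj(n,P):
    K,t,r=cam(n); 
    if r.shape!=(3,3): r=R.from_quat(r,scalar_first=True).as_matrix()
    c=(np.atleast_2d(P)-t)@r; u=c@K.T; return u[:,:2]/u[:,2:]
def ray(n,uv,z):
    K,t,r=cam(n)
    if r.shape!=(3,3): r=R.from_quat(r,scalar_first=True).as_matrix()
    uv=np.atleast_2d(uv).astype(float); d=np.c_[uv,np.ones(len(uv))]@np.linalg.inv(K).T@r.T
    return t+d*((z-t[2])/d[:,2])[:,None]
def pts(n,names):
    for k in names:
        print(n,k,[(round(d["conf"],2),np.round(d["point"],1).tolist()) for d in optics.pinpoint(n,k)[:2]])
E
python3 - <<'E'
from h import *
s=bot.get_state(); print({k:np.round(v,3).tolist() for k,v in s.items()})
for n in ("scene","top"):
    im=optics.read_camera(n); cv2.imwrite(f"pics/{n}0.png",im)
    print(n,[np.round(a,2).tolist() for a in cam(n)])
    pts(n,["board_clamp","bed_top","backstop_end","feed_jaw","jaw_face","knob_top","collar_mark","port_board","port_board_centre","speaker_a","tweezers_a"])
    for d in optics.regions_of(n,"port_board")[:2]:
        m=d["region"].astype(np.uint8); ys,xs=np.nonzero(m); w=ray(n,np.c_[xs,ys],7)[:,:2]
        print(n,"reg",round(d["conf"],2),m.sum(),cv2.minAreaRect(w.astype(np.float32)))
a=cv2.imread("pics/scene0.png");b=cv2.imread("pics/top0.png")
cv2.imwrite("pics/both0.png",cv2.resize(np.vstack([a,b]),None,fx=.78,fy=.78))
E
```

```text
pics
{'t': 0.0, 'qpos': [-1.043, 0.386, 0.007, -0.001, -1.194, -0.259], 'qd': [0.0, 0.001, 0.0, -0.001, 0.0, -0.001], 'joint_torque': [-0.001, -39.229, 18.84, 4.186, -0.005, -0.0], 'tool_pos': [165.857, -601.962, 230.195], 'tool_rot': [-0.0, -0.134, 0.991, 0.001], 'wrist_force': [-0.307, 0.804, -0.175], 'torque': [-0.032, 0.006, -0.018], 'grip_force': 0.0, 'opening': 85.66}
scene [[[355.72, 0.0, 251.62], [0.0, 355.72, 192.96], [0.0, 0.0, 1.0]], [302.4, 557.55, 658.17], [0.08, -0.19, 0.9, -0.39]]
scene board_clamp [(0.85, [534.4, -66.0, -1.9]), (0.75, [536.6, -139.8, 63.7])]
scene bed_top [(0.98, [542.1, -66.4, 18.6])]
scene backstop_end [(0.59, [534.9, 23.7, 7.9])]
scene feed_jaw [(0.71, [532.5, 24.3, 5.9]), (0.54, [536.7, -92.1, -0.1])]
scene jaw_face [(0.37, [536.0, -89.5, 23.6])]
scene knob_top []
scene collar_mark [(0.77, [528.8, -165.8, 47.9])]
scene port_board [(0.55, [539.2, -275.4, -5.7])]
scene port_board_centre [(0.5, [534.2, -277.1, 3.6]), (0.41, [541.1, -66.6, 19.2])]
scene speaker_a [(0.66, [531.2, 270.1, -2.9])]
scene tweezers_a []
scene reg 0.45 30 ((532.3466796875, -2
[... 211 characters left out ...]
clamp [(0.61, [534.0, -68.0, 1.0])]
top bed_top [(0.93, [532.4, -64.2, 19.6]), (0.46, [536.2, -89.3, 0.7])]
top backstop_end [(0.66, [535.8, 22.6, 10.5])]
top feed_jaw [(0.6, [538.4, -90.4, -2.9])]
top jaw_face [(0.54, [538.8, -86.6, 24.8])]
top knob_top [(0.65, [533.2, -69.6, -1.7]), (0.49, [539.1, -140.9, 66.0])]
top collar_mark [(0.92, [528.1, -162.1, 43.7])]
top port_board [(0.37, [538.2, -275.3, -2.6])]
top port_board_centre [(0.68, [532.9, 266.7, -0.9]), (0.65, [539.3, -277.2, 4.0])]
top speaker_a [(0.63, [531.0, 263.2, -2.1])]
top tweezers_a [(0.41, [669.9, 195.2, -1.8])]
top reg 0.71 128 ((541.574462890625, -143.29052734375), (31.10803985595703, 31.10733413696289), 88.91941833496094)
```

View pics/top0.png

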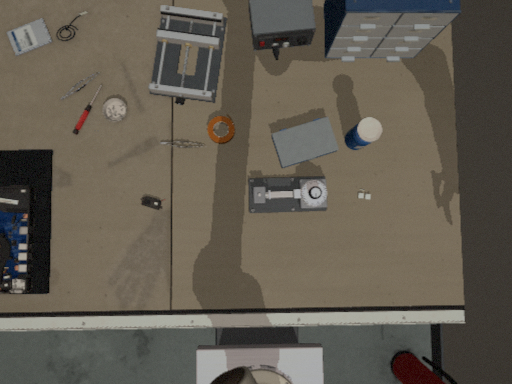

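The top view shows the clamp at (288,195) with its knob at (315,193). The board is at (364,195), to the right, and the speaker box at (152,202). I'll move over the board for a close look.

drive_tool(steps=[{"dx":-0.2,"dy":0.11,"dz":0,"turn":0,"jaw":1},{"dx":-0.2,"dy":0.11,"dz":0,"turn":0,"jaw":1},{"dx":-0.2,"dy":0.11,"dz":0,"turn":0,"jaw":1},{"dx":-0.2,"dy":0.11,"dz":0,"turn":0,"jaw":1},{"dx":-0.2,"dy":0.11,"dz":0,"turn":0,"jaw":1}])

```text
t: 1.92
tool_pos: [330.6, -442.3, 231.5]
tool_rot: [0.0, -0.134, 0.991, -0.0]
wrist_force: [0.4, -0.1, -0.4]
opening: 85.1
grip_force: 0.0
```

drive_tool(steps=[{"dx":-0.2,"dy":0.11,"dz":0,"turn":-0.1,"jaw":1},{"dx":-0.2,"dy":0.11,"dz":0,"turn":-0.07,"jaw":1},{"dx":-0.2,"dy":0.11,"dz":0,"turn":0,"jaw":1},{"dx":-0.2,"dy":0.11,"dz":0,"turn":0,"jaw":1},{"dx":0,"dy":0,"dz":0,"turn":0,"jaw":1}])

```text
t: 2.55
tool_pos: [437.3, -294.2, 231.6]
tool_rot: [0.0, -0.267, 0.964, -0.0]
wrist_force: [0.3, -1.2, -0.2]
opening: 85.1
grip_force: 0.0
```

```bash
cat >> h.py <<'E'
def st():
    s=bot.get_state(); r=R.from_quat(s["tool_rot"],scalar_first=True).as_matrix()
    y=r[:,1]; print("t",round(s["t"],2),"tcp",np.round(s["tool_pos"],1),"toolx",np.round(r[:,0],3),"yang",round(np.degrees(np.arctan2(y[1],y[0])),2),"F",np.round(s["wrist_force"],1),"T",np.round(s["torque"],3),"op",np.round(s["opening"],1),"gf",np.round(s["grip_force"],1),"q6",round(s["qpos"][5],2),"z",np.round(r[:,2],3))
    return s,r
def look(name):
    im=optics.read_camera("wrist"); cv2.imwrite(f"pics/{name}.png",im); return im
E
python3 - <<'E'
from h import *
s,r=st(); K,t,q=cam("wrist"); print(K,t,q, "off in tool",r.T@(t-s["tool_pos"]))
look("w1")
pts("wrist",["port_board","port_board_centre","knob_top","collar_mark","jaw_face","bed_top"])
for d in optics.regions_of("wrist","port_board")[:2]:
    m=d["region"].astype(np.uint8); ys,xs=np.nonzero(m); w=ray("wrist",np.c_[xs,ys],5)[:,:2]
    print("reg",round(d["conf"],2),m.sum(),cv2.minAreaRect(w.astype(np.float32)))
E
```

```text
t 2.55 tcp [ 437.3 -294.2  231.6] toolx [-0.858 -0.514 -0.001] yang 120.95 F [ 0.3 -1.2 -0.2] T [0.014 0.02  0.005] op 85.1 gf 0.0 q6 -0.75 z [ 0.001 -0.    -1.   ]
[[273.4349532    0.         252.88563591]
 [  0.         273.4349532  193.44789104]
 [  0.           0.           1.        ]] [ 376.65613725 -331.41095377  373.89845357] [0.07093251 0.48714097 0.86156155 0.12399175] off in tool [  71.06004195   -0.734648   -142.33844823]
wrist port_board [(0.73, [536.0, -277.1, 1.4])]
wrist port_board_centre [(0.46, [537.6, -277.7, 6.9])]
wrist knob_top [(0.98, [536.9, -142.5, 67.3])]
wrist collar_mark [(0.95, [526.9, -164.2, 44.7])]
wrist jaw_face [(0.46, [540.6, -88.0, 25.8])]
wrist bed_top [(0.65, [535.4, -65.0, 23.8])]
reg 0.59 174 ((534.4452514648438, -279.8885803222656), (30.8387451171875, 22.779781341552734), 77.74565887451172)
```

View pics/w1.png

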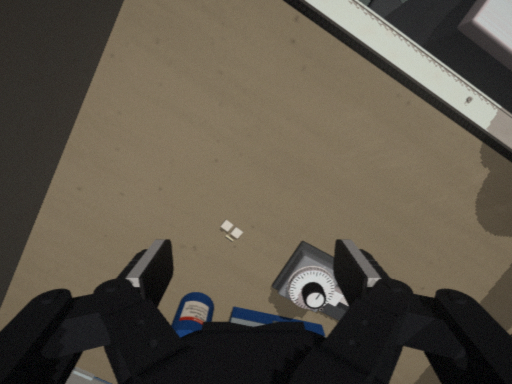

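drive_tool(steps=[{"dx":-0.075,"dy":-0.069,"dz":0.13,"turn":0,"jaw":1},{"dx":-0.075,"dy":-0.069,"dz":0.13,"turn":0,"jaw":1},{"dx":-0.075,"dy":-0.069,"dz":0.13,"turn":0,"jaw":1},{"dx":-0.075,"dy":-0.069,"dz":0.13,"turn":0,"jaw":1},{"dx":-0.075,"dy":-0.069,"dz":0.13,"turn":0,"jaw":1}])

```text
t: 3.58
tool_pos: [536.1, -318.2, 100.3]
tool_rot: [-0.0, -0.264, 0.964, -0.0]
wrist_force: [-0.2, 0.0, -0.0]
opening: 85.6
grip_force: 0.0
```

drive_tool(steps=[{"turn":-0.115,"jaw":1},{"turn":-0.115,"jaw":1},{"turn":-0.115,"jaw":1},{"turn":-0.115,"jaw":1},{"turn":-0.115,"jaw":1}])

```text
validation failed for argument at $.st...
```

```bash
python3 - <<'E'
from h import *
s,r=st(); print(np.round(s["qpos"],2))
look("w2")
pts("wrist",["port_board","port_board_centre","knob_top","collar_mark","jaw_face","bed_top"])
for d in optics.regions_of("wrist","port_board")[:2]:
    m=d["region"].astype(np.uint8); ys,xs=np.nonzero(m); print(xs.min(),xs.max(),ys.min(),ys.max())
    for z in (0,7):
        w=ray("wrist",np.c_[xs,ys],z)[:,:2]
        print("reg",round(d["conf"],2),m.sum(),cv2.minAreaRect(w.astype(np.float32)))
E
```

```text
t 3.58 tcp [ 536.1 -318.2  100.3] toolx [-0.86 -0.51  0.  ] yang 120.64 F [-0.2  0.  -0. ] T [ 0.039 -0.022  0.016] op 85.6 gf 0.0 q6 -0.76 z [-0. -0. -1.]
[-0.28  0.5  -0.16  0.   -0.91 -0.76]
wrist port_board [(0.93, [539.9, -277.9, -0.0])]
wrist port_board_centre [(0.94, [536.6, -275.5, 5.1])]
wrist knob_top []
wrist collar_mark [(0.78, [524.0, -163.4, 45.9])]
wrist jaw_face []
wrist bed_top []
279 312 199 233
reg 0.71 452 ((539.1384887695312, -272.8757629394531), (33.642906188964844, 24.501386642456055), 82.94078826904297)
reg 0.71 452 ((537.2969970703125, -275.2044677734375), (32.682044982910156, 23.801565170288086), 82.94076538085938)
```

View pics/w2.png

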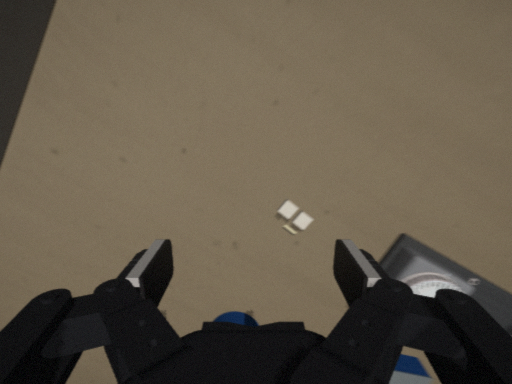

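drive_tool(steps=[{"dx":0,"dy":0,"dz":0,"turn":-0.115,"jaw":1},{"dx":0,"dy":0,"dz":0,"turn":-0.115,"jaw":1},{"dx":0,"dy":0,"dz":0,"turn":-0.115,"jaw":1},{"dx":0,"dy":0,"dz":0,"turn":-0.115,"jaw":1},{"dx":0,"dy":0,"dz":0.05,"turn":-0.115,"jaw":1}])

```text
t: 4.6
tool_pos: [536.4, -317.7, 93.4]
tool_rot: [0.001, -0.661, 0.75, -0.002]
wrist_force: [0.7, 0.4, -0.3]
opening: 85.1
grip_force: 0.0
```

```bash
python3 - <<'E'
from h import *
s,r=st(); print(np.round(s["qpos"],2))
im=look("w3")
pts("wrist",["port_board","port_board_centre"])
u=proj("wrist",[538,-276,5])[0].astype(int); print(u)
for d in optics.regions_of("wrist","port_board")[:1]:
    m=d["region"].astype(np.uint8); ys,xs=np.nonzero(m); print(xs.min(),xs.max(),ys.min(),ys.max())
    for z in (0,7):
        w=ray("wrist",np.c_[xs,ys],z)[:,:2]
        print("reg",round(d["conf"],2),m.sum(),cv2.minAreaRect(w.astype(np.float32)))
x0,y0=max(u[0]-50,0),max(u[1]-40,0); c=im[y0:y0+80,x0:x0+100]; print(x0,y0)
cv2.imwrite("pics/w3c.png",cv2.resize(cv2.convertScaleAbs(c,alpha=1.4),None,fx=7,fy=7,interpolation=cv2.INTER_CUBIC))
E
```

```text
t 4.6 tcp [ 536.4 -317.7   93.4] toolx [-0.125 -0.992  0.001] yang 172.8 F [ 0.7  0.4 -0.3] T [ 0.    -0.016  0.023] op 85.1 gf 0.0 q6 0.15 z [ 0.004 -0.001 -1.   ]
[-0.28  0.5  -0.17  0.   -0.89  0.15]
wrist port_board [(0.66, [538.9, -279.4, 2.7])]
wrist port_board_centre [(0.76, [536.5, -275.9, 4.9])]
[257 241]
246 272 225 258
reg 0.97 492 ((536.9625854492188, -272.8251647949219), (34.18185043334961, 24.789888381958008), 82.38310241699219)
reg 0.97 492 ((536.66455078125, -276.28656005859375), (33.16175079345703, 24.05005645751953), 82.38306427001953)
207 201
```

View pics/w3c.png

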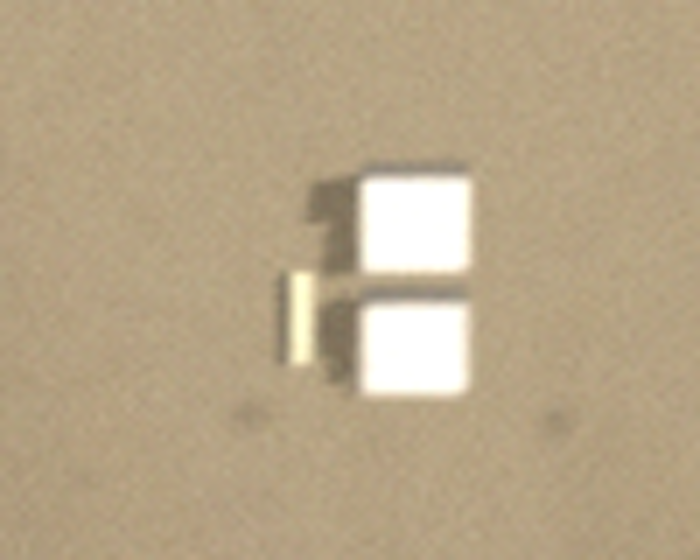

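The crop shows two white sockets, at about (259,232) and (259,250) in the full frame, plus a thin header at (249,246). The PCB itself is bench-coloured. The networks and region agree on centre ≈(536.6,-276.2) with the long axis at 82.5°, which is already aligned with the tool.

drive_tool(steps=[{"dx":-0.106,"dy":0.0125,"dz":0.1,"turn":0,"jaw":0.6},{"dx":-0.1,"dy":0.0125,"dz":0.14,"turn":0,"jaw":0.6},{"dx":0,"dy":0,"dz":0.1,"turn":0,"jaw":0.6},{"dx":0,"dy":0,"dz":0.06,"turn":0,"jaw":0.6},{"dx":0,"dy":0,"dz":0,"turn":0,"jaw":0.6}])

```text
t: 5.42
tool_pos: [536.0, -276.0, 11.0]
tool_rot: [-0.0, -0.659, 0.752, 0.0]
wrist_force: [0.2, 0.3, -0.5]
opening: 51.4
grip_force: 0.0
```

```bash
python3 - <<'E'
from h import *
s,r=st()
im=look("w4")
pts("wrist",["port_board","port_board_centre","knob_top","jaw_face","bed_top"])
print("in tool",r.T@(np.array([536.6,-276.2,3.5])-s["tool_pos"]),proj("wrist",[536.6,-276.2,3.5]))
E
```

```text
t 5.42 tcp [ 536. -276.   11.] toolx [-0.133 -0.991  0.   ] yang 172.39 F [ 0.2  0.3 -0.5] T [ 0.032  0.001 -0.049] op 51.4 gf 0.0 q6 0.07 z [-0.001  0.    -1.   ]
wrist port_board [(0.89, [537.8, -280.8, 1.6])]
wrist port_board_centre [(0.63, [538.3, -275.6, 6.4])]
wrist knob_top []
wrist jaw_face []
wrist bed_top []
in tool [ 0.11847658 -0.66227481  7.521988  ] [[254.64798664 237.21949779]]
```

View pics/w4.png

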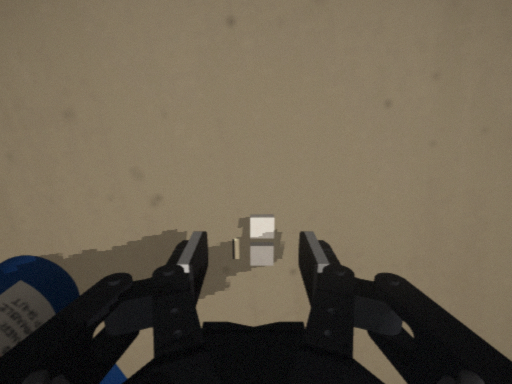

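The board sits between the fingers at (255,240). I'll lower and grip.

drive_tool(steps=[{"dx":0,"dy":0,"dz":0.048,"turn":0,"jaw":0.5},{"dx":0,"dy":0,"dz":0,"turn":0,"jaw":0.1},{"dx":0,"dy":0,"dz":0,"turn":0,"jaw":0.1},{"dx":0,"dy":0,"dz":0,"turn":0,"jaw":0.1},{"dx":0,"dy":0,"dz":0,"turn":0,"jaw":0.1}], squeeze=30)

```text
t: 6.35
tool_pos: [536.2, -275.8, 1.7]
tool_rot: [0.0, -0.659, 0.752, -0.0]
wrist_force: [-0.2, 0.1, -0.4]
opening: 22.8
grip_force: 31.7
```

```bash
python3 - <<'E'
from h import *
s,r=st()
E
```

```text
t 6.35 tcp [ 536.2 -275.8    1.7] toolx [-0.131 -0.991  0.   ] yang 172.45 F [-0.2  0.1 -0.4] T [ 0.019  0.02  -0.016] op 22.8 gf 31.7 q6 0.08 z [ 0. -0. -1.]
```

drive_tool(steps=[{"dx":0,"dy":0,"dz":-0.1,"turn":0,"jaw":0.1},{"dx":0,"dy":0,"dz":-0.2,"turn":0,"jaw":0.1},{"dx":0,"dy":0,"dz":-0.25,"turn":0,"jaw":0.1},{"dx":0,"dy":0,"dz":-0.2,"turn":0,"jaw":0.1},{"dx":-0.1,"dy":0.013,"dz":-0.05,"turn":0,"jaw":0.1}])

```text
t: 6.98
tool_pos: [537.7, -256.5, 165.1]
tool_rot: [0.002, -0.658, 0.753, -0.003]
wrist_force: [-1.1, 0.3, -0.4]
opening: 23.2
grip_force: 31.7
```

drive_tool(steps=[{"dx":-0.17,"dy":0.022,"dz":0,"turn":0,"jaw":0.1},{"dx":-0.17,"dy":0.022,"dz":0,"turn":0,"jaw":0.1},{"dx":-0.17,"dy":0.022,"dz":0,"turn":0,"jaw":0.1},{"dx":-0.17,"dy":0.022,"dz":0,"turn":-0.08,"jaw":0.1},{"dx":0,"dy":0,"dz":0,"turn":0,"jaw":0.1}])

```text
t: 7.6
tool_pos: [535.9, -116.2, 161.0]
tool_rot: [-0.0, -0.706, 0.708, 0.001]
wrist_force: [-0.1, -1.2, 0.1]
opening: 22.9
grip_force: 31.7
```

```bash
python3 - <<'E'
from h import *
s,r=st()
im=look("w5")
pts("wrist",["port_board_centre","port_board","knob_top","collar_mark","jaw_face","bed_top","backstop_end","board_clamp"])
for k in("knob_top","board_clamp"):
  for d in optics.regions_of("wrist",k)[:1]:
    m=d["region"].astype(np.uint8); ys,xs=np.nonzero(m)
    w=ray("wrist",np.c_[xs,ys],65 if k=="knob_top" else 10)[:,:2]
    print(k,round(d["conf"],2),m.sum(),cv2.minAreaRect(w.astype(np.float32)))
E
```

```text
t 7.6 tcp [ 535.9 -116.2  161. ] toolx [-0.003 -1.    -0.   ] yang 179.84 F [-0.1 -1.2  0.1] T [-0.042 -0.041 -0.067] op 22.9 gf 31.7 q6 -0.08 z [-0.002  0.    -1.   ]
wrist port_board_centre [(0.65, [535.0, -118.7, 166.3])]
wrist port_board [(0.58, [536.7, -120.1, 162.7])]
wrist knob_top [(0.94, [535.5, -140.3, 66.3])]
wrist collar_mark []
wrist jaw_face [(0.64, [539.6, -89.4, 27.1])]
wrist bed_top []
wrist backstop_end []
wrist board_clamp [(0.73, [535.5, -70.7, -2.2])]
knob_top 0.67 2504 ((536.2797241210938, -71.30709075927734), (68.05828094482422, 41.602500915527344), 84.76914978027344)
board_clamp 0.57 8654 ((538.5505981445312, -73.77388000488281), (90.36742401123047, 210.39491271972656), 1.0506641864776611)
```

View pics/w5.png

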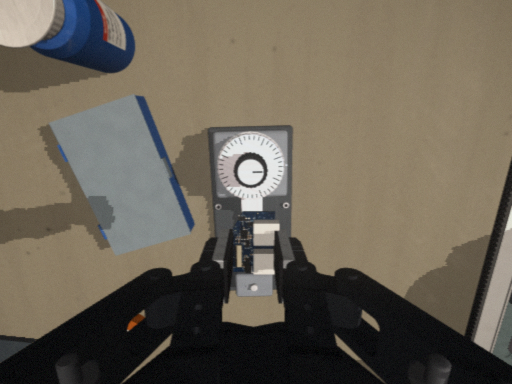

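The board is held between the fingers, PCB spanning about (233–280, 210–275). The clamp's far edge corners are at (209,127) and (293,125), the knob centre at (250,170) and the backstop screw at (254,288).

```bash
python3 - <<'E'
from h import *
im=cv2.imread("pics/w5.png")
for n,uv,z in [("cornL",(209,127),10),("cornR",(293,125),10),("midL",(213,235),10),("midR",(290,240),10),("knob",(250,170),65),("screwL",(218,206),10),("screwR",(286,205),10),("bs screw",(254,288),39),("bsL",(236,290),39),("bsR",(273,290),39),("jawL",(242,204),36),("jawR",(263,204),36)]:
    print(n,np.round(ray("wrist",uv,z)[0],1))
# knob and collar circle fits
g=cv2.cvtColor(im,cv2.COLOR_BGR2GRAY)
c=cv2.HoughCircles(g[120:215,200:305],cv2.HOUGH_GRADIENT_ALT,1,5,param1=200,param2=0.7,minRadius=10,maxRadius=45)
if c is not None:
  for x,y,rr in c[0]: print("circ",x+200,y+120,rr,np.round(ray("wrist",(x+200,y+120),65 if rr<22 else 45)[0],1))
cv2.imwrite("pics/w5c.png",cv2.resize(im[115:310,195:310],None,fx=3,fy=3,interpolation=cv2.INTER_CUBIC))
E
```

```text
cornL [ 583.1 -177.4   10. ]
cornR [ 495.4 -179.    10. ]
midL [584.7 -54.2  10. ]
midR [494.2 -47.3  10. ]
knob [ 540.  -142.6   65. ]
screwL [577.4 -90.1  10. ]
screwR [500.2 -90.9  10. ]
bs screw [537.   -2.5  39. ]
bsL [557.3   0.   39. ]
bsR [5.156e+02 3.000e-01 3.900e+01]
jawL [ 548.9 -101.1   36. ]
jawR [ 527.2 -100.9   36. ]
circ 250.0 172.0 40.572323 [ 540.3 -136.6   45. ]
circ 250.0 172.0 15.64789 [ 540.  -140.8   65. ]
```

View pics/w5c.png

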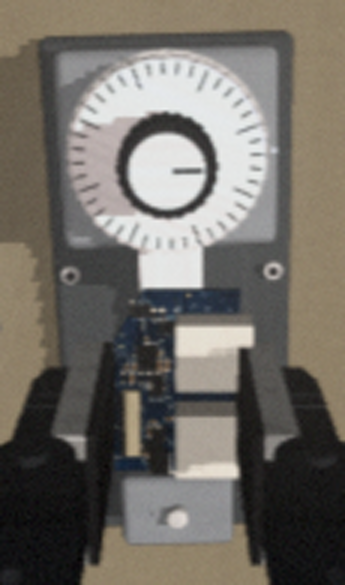

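drive_tool(steps=[{"dx":-0.1,"dy":-0.007,"dz":0.05,"turn":0,"jaw":0.1},{"dx":-0.1,"dy":-0.007,"dz":0.1,"turn":0,"jaw":0.1},{"dx":-0.058,"dy":0,"dz":0.1,"turn":-0.014,"jaw":0.1},{"dx":0,"dy":0,"dz":0.05,"turn":0,"jaw":0.1},{"dx":0,"dy":0,"dz":0,"turn":0,"jaw":0.1}])

```text
t: 8.78
tool_pos: [539.4, -67.4, 101.2]
tool_rot: [0.001, 0.713, -0.702, -0.0]
wrist_force: [-0.2, -0.4, 0.9]
opening: 23.0
grip_force: 31.7
```

```bash
python3 - <<'E'
from h import *
s,r=st()
im=look("w6"); print("tcp px",proj("wrist",s["tool_pos"]))
pts("wrist",["port_board_centre","port_board","knob_top","collar_mark","jaw_face","bed_top","backstop_end"])
u=proj("wrist",[538.5,-65,25])[0]; print(u)
x0,y0=150,40
cv2.imwrite("pics/w6c.png",cv2.resize(im[40:340,150:400],None,fx=2,fy=2,interpolation=cv2.INTER_CUBIC))
E
```

```text
t 8.78 tcp [539.4 -67.4 101.2] toolx [ 0.015 -1.     0.   ] yang -179.12 F [-0.2 -0.4  0.9] T [0.007 0.011 0.023] op 23.0 gf 31.7 q6 -0.16 z [-0.001 -0.    -1.   ]
tcp px [[255.5336234  243.70043116]]
wrist port_board_centre [(0.66, [540.8, -69.8, 105.5])]
wrist port_board [(0.77, [542.1, -72.4, 102.2]), (0.48, [529.1, -159.2, 48.4])]
wrist knob_top [(0.62, [536.8, -139.8, 69.1])]
wrist collar_mark [(0.63, [526.9, -160.7, 44.8])]
wrist jaw_face [(0.96, [539.9, -88.4, 25.5]), (0.3, [539.1, -66.4, 106.2])]
wrist bed_top [(0.97, [535.7, -62.5, 20.4])]
wrist backstop_end []
[255.81241939 204.56703265]
```

View pics/w6c.png

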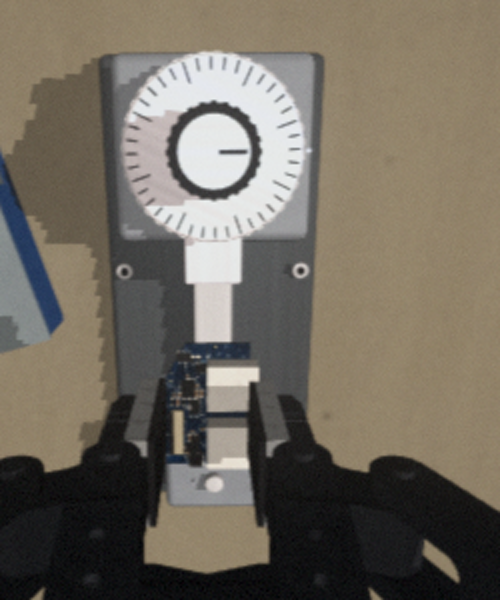

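The jaw face edge is at full-frame (256.5,181.5), the bed edges at x 247–266 on row 195, and the knob centre at (256.7,115). The held board spans rows 211–273.

```bash
python3 - <<'E'
from h import *
for n,uv,z in [("jaw",(256.5,181.5),36),("bedL",(247,195),22),("bedR",(266,195),22),("knob",(256.7,115),65),("scrL",(212,175.5),10),("scrR",(300,175),10),("cL",(200,67),10),("cR",(311.5,67),10),("bs screw",(256.7,282),39),("board far",(255,211.7),106.5),("board near",(255,273),106.5),("bL",(232.5,240),103),("bR",(279.5,240),106.5)]:
    print(n,np.round(ray("wrist",uv,z)[0],1))
E
```

```text
jaw [538.5 -87.8  36. ]
bedL [546.1 -72.4  22. ]
bedR [530.  -72.7  22. ]
knob [ 539.8 -138.1   65. ]
scrL [577.2 -86.2  10. ]
scrR [500.1 -87.9  10. ]
cL [ 584.4 -173.4   10. ]
cR [ 496.7 -174.8   10. ]
bs screw [536.6   0.9  39. ]
board far [540.2 -88.5 106.5]
board near [539.4 -51.  106.5]
bL [552.6 -69.9 103. ]
bR [526.3 -72.1 106.5]
```

drive_tool(steps=[{"dx":-0.0275,"dy":0.007,"dz":0,"turn":-0.004,"jaw":0.1},{"dx":0,"dy":0,"dz":0.12,"turn":0,"jaw":0.1},{"dx":0,"dy":0,"dz":0.12,"turn":0,"jaw":0.1},{"dx":0,"dy":0,"dz":0.08,"turn":0,"jaw":0.1},{"dx":0,"dy":0,"dz":0,"turn":0,"jaw":0.1}])

```text
t: 9.8
tool_pos: [537.5, -61.4, 36.6]
tool_rot: [0.001, 0.715, -0.699, -0.001]
wrist_force: [-0.2, -0.8, 0.3]
opening: 23.2
grip_force: 31.7
```

```bash
python3 - <<'E'
from h import *
s,r=st()
im=look("w7")
pts("wrist",["port_board_centre","knob_top","jaw_face","bed_top"])
cv2.imwrite("pics/w7c.png",cv2.resize(im[60:310,150:360],None,fx=2.4,fy=2.4,interpolation=cv2.INTER_CUBIC))
E
```

```text
t 9.8 tcp [537.5 -61.4  36.6] toolx [ 0.022 -1.     0.   ] yang -178.72 F [-0.2 -0.8  0.3] T [ 0.055  0.007 -0.015] op 23.2 gf 31.7 q6 -0.16 z [-0.003 -0.    -1.   ]
wrist port_board_centre [(0.58, [541.2, -64.3, 40.2])]
wrist knob_top [(0.67, [537.9, -139.0, 64.5])]
wrist jaw_face [(0.69, [539.9, -86.5, 26.1])]
wrist bed_top []
```

View pics/w7c.png

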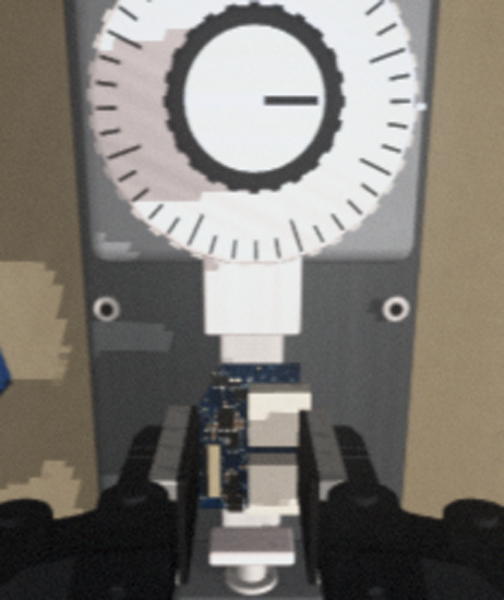

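The board is above the bed, with the jaw edge at (256,199) and the pad face at (255,280), both clear of it. I'll lower it and check the contact.

drive_tool(steps=[{"dx":0,"dy":0,"dz":0.03,"turn":0,"jaw":0.1},{"dx":0,"dy":0,"dz":0.02,"turn":0,"jaw":0.1},{"dx":0,"dy":0,"dz":0.008,"turn":0,"jaw":0.1},{"dx":0,"dy":0,"dz":0.005,"turn":0,"jaw":0.1},{"dx":0,"dy":0,"dz":0,"turn":0,"jaw":0.1}])

```text
t: 10.68
tool_pos: [538.3, -61.5, 25.0]
tool_rot: [0.0, 0.715, -0.699, -0.0]
wrist_force: [0.1, -0.2, 0.8]
opening: 22.5
grip_force: 31.7
```

drive_tool(steps=[{"dx":0,"dy":0,"dz":0.004,"turn":0,"jaw":0.1},{"dx":0,"dy":0,"dz":0,"turn":0,"jaw":0.1},{"dx":0,"dy":0,"dz":0,"turn":0,"jaw":0.1},{"dx":0,"dy":0,"dz":0,"turn":0,"jaw":0.1},{"dx":0,"dy":0,"dz":0,"turn":0,"jaw":0.1}])

```text
t: 11.3
tool_pos: [538.3, -61.5, 24.3]
tool_rot: [-0.0, 0.715, -0.699, -0.0]
wrist_force: [-0.2, -0.4, -0.6]
opening: 22.7
grip_force: 31.7
```

```bash
python3 - <<'E'
from h import *
for i in range(2): s,r=st()
E
```

```text
t 11.3 tcp [538.3 -61.5  24.3] toolx [ 0.022 -1.    -0.   ] yang -178.73 F [-0.2 -0.4 -0.6] T [-0.006  0.011 -0.032] op 22.7 gf 31.7 q6 -0.16 z [ 0.  0. -1.]
t 11.3 tcp [538.3 -61.5  24.3] toolx [ 0.022 -1.    -0.   ] yang -178.73 F [-0.2 -0.4 -0.6] T [-0.006  0.011 -0.032] op 22.7 gf 31.7 q6 -0.16 z [ 0.  0. -1.]
```

drive_tool(steps=[{"dx":0,"dy":0,"dz":0.004,"turn":0,"jaw":0.1},{"dx":0,"dy":0,"dz":0,"turn":0,"jaw":0.1},{"dx":0,"dy":0,"dz":0,"turn":0,"jaw":0.1},{"dx":0,"dy":0,"dz":0,"turn":0,"jaw":0.1},{"dx":0,"dy":0,"dz":0,"turn":0,"jaw":0.1}])

```text
t: 11.92
tool_pos: [538.3, -61.5, 23.5]
tool_rot: [-0.0, 0.715, -0.699, 0.0]
wrist_force: [0.6, -0.5, -0.7]
opening: 22.9
grip_force: 31.7
```

drive_tool(steps=[{"dx":0,"dy":0,"dz":0.001,"turn":0,"jaw":0.29},{"dx":0,"dy":0,"dz":0,"turn":0,"jaw":0.4},{"dx":0,"dy":0,"dz":0,"turn":0,"jaw":0.45},{"dx":0,"dy":0,"dz":-0.15,"turn":0,"jaw":0.45},{"dx":0,"dy":0,"dz":-0.25,"turn":0,"jaw":0.6}])

```text
t: 12.55
tool_pos: [536.9, -61.7, 102.5]
tool_rot: [0.002, 0.715, -0.699, -0.002]
wrist_force: [1.0, 0.2, 0.0]
opening: 51.4
grip_force: 0.0
```

drive_tool(steps=[{"dx":0.1,"dy":-0.004,"dz":-0.1,"turn":0,"jaw":0.6},{"dx":0.1,"dy":0,"dz":0,"turn":0,"jaw":0.6},{"dx":0.1,"dy":0,"dz":0,"turn":0,"jaw":0.6},{"dx":0.08,"dy":0,"dz":0,"turn":0,"jaw":0.6},{"dx":0,"dy":0,"dz":0,"turn":0,"jaw":0.6}])

```text
t: 13.18
tool_pos: [540.6, -138.2, 123.1]
tool_rot: [0.0, 0.714, -0.7, -0.0]
wrist_force: [0.0, -0.4, -0.5]
opening: 51.3
grip_force: 0.0
```

```bash
python3 - <<'E'
from h import *
s,r=st()
im=look("w8"); print(proj("wrist",[[538,-64,29],[539.8,-139,65]]))
pts("wrist",["port_board_centre","knob_top","collar_mark","jaw_face"])
K,t,q=cam("wrist"); np.savez("w8.npz",K=K,t=t,q=q)
cv2.imwrite("pics/w8c.png",cv2.resize(im[150:360,150:360],None,fx=2.8,fy=2.8,interpolation=cv2.INTER_CUBIC))
E
```

```text
t 13.18 tcp [ 540.6 -138.2  123.1] toolx [ 0.02 -1.   -0.  ] yang -178.83 F [ 0.  -0.4 -0.5] T [-0.002 -0.023  0.013] op 51.3 gf 0.0 q6 -0.02 z [-0.  0. -1.]
[[254.82099877 268.28556057]
 [255.19419445 208.256371  ]]
wrist port_board_centre [(0.64, [539.4, -62.0, 22.8])]
wrist knob_top [(0.74, [535.8, -141.6, 66.5])]
wrist collar_mark [(0.91, [525.9, -161.5, 42.6]), (0.27, [539.4, -60.3, 25.9])]
wrist jaw_face [(0.68, [539.4, -86.7, 25.4])]
```

View pics/w8c.png

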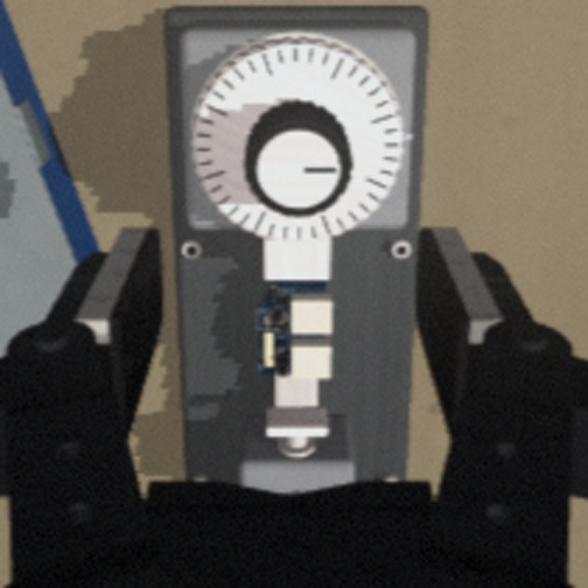

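The board lies on the bed, spanning rows ~253–285, with the pad edge at (256,295.7), the jaw edge at (256,250) and the knob cap centre at (256.6,209.6).

```bash
python3 - <<'E'
from h import *
im=cv2.imread("pics/w8.png")
for n,uv,z in [("jaw",(256.5,249.8),36),("far",(255,252.5),27),("near",(258,284.8),29),("pad36",(256.5,295.7),36),("bdL",(242.5,270),27),("bdR",(268.5,270),29),("knob",(256.6,209.6),65),("mark",(296,198.5),45)]:
    print(n,np.round(ray("wrist",uv,z)[0],1))
g=cv2.cvtColor(im,cv2.COLOR_BGR2GRAY)
c=cv2.HoughCircles(g[150:240,205:310],cv2.HOUGH_GRADIENT_ALT,1,5,param1=200,param2=0.6,minRadius=10,maxRadius=45)
if c is not None:
  for x,y,rr in c[0]: print("circ",x+205,y+150,rr,np.round(ray("wrist",(x+205,y+150),65 if rr<22 else 45)[0],1))
E
```

```text
jaw [537.2 -87.   36. ]
far [538.3 -79.3  27. ]
near [534.4 -44.5  29. ]
pad36 [535.8 -36.9  36. ]
bdL [550.2 -59.7  27. ]
bdR [524.6 -61.5  29. ]
knob [ 538.9 -137.1   65. ]
mark [ 505.4 -140.7   45. ]
circ 241.0 196.0 36.896584 [ 551.9 -141.7   45. ]
circ 256.0 193.0 40.498276 [ 539.3 -144.7   45. ]
circ 256.0 210.0 18.948551 [ 539.3 -136.7   65. ]
circ 238.0 203.0 31.288046 [ 554.4 -135.5   45. ]
circ 256.0 193.0 30.906101 [ 539.3 -144.7   45. ]
circ 278.0 170.0 20.131046 [ 523.8 -168.8   65. ]
```

drive_tool(steps=[{"dx":0.003,"dy":0.007,"dz":0.08,"turn":0,"jaw":0.6},{"dx":0,"dy":0,"dz":0.1,"turn":0,"jaw":0.6},{"dx":0,"dy":0,"dz":0.08,"turn":0,"jaw":0.6},{"dx":0,"dy":0,"dz":0,"turn":0,"jaw":0.6},{"dx":0,"dy":0,"dz":0,"turn":0,"jaw":0.6}])

```text
t: 14.05
tool_pos: [539.9, -138.0, 71.8]
tool_rot: [-0.0, 0.715, -0.699, 0.0]
wrist_force: [0.5, 0.1, 0.5]
opening: 51.6
grip_force: 0.0
```

```bash
python3 - <<'E'
from h import *
s,r=st()
im=look("w9"); print(proj("wrist",[[539,-138,65],s["tool_pos"]]))
pts("wrist",["knob_top"])
g=cv2.cvtColor(im,cv2.COLOR_BGR2GRAY)
c=cv2.HoughCircles(g[150:300,170:340],cv2.HOUGH_GRADIENT_ALT,1,5,param1=200,param2=0.6,minRadius=12,maxRadius=70)
if c is not None:
  for x,y,rr in c[0][:4]: print("circ",x+170,y+150,rr,np.round(ray("wrist",(x+170,y+150),65 if rr<33 else 45)[0],1))
# cap: bright blob near
_,b=cv2.threshold(g,150,255,0); n,l,stt,ce=cv2.connectedComponentsWithStats(b)
for i in range(1,n):
  if stt[i,4]>300: print(stt[i],ce[i],np.round(ray("wrist",stt[i,:2]+stt[i,2:4]/2-.5,65)[0],1))
cv2.imwrite("pics/w9c.png",cv2.resize(im[130:330,150:360],None,fx=2.8,fy=2.8,interpolation=cv2.INTER_CUBIC))
E
```

```text
t 14.05 tcp [ 539.9 -138.    71.8] toolx [ 0.023 -1.     0.   ] yang -178.7 F [0.5 0.1 0.5] T [-0.002  0.045 -0.064] op 51.6 gf 0.0 q6 -0.02 z [ 0.001 -0.    -1.   ]
[[256.27292961 238.8387312 ]
 [254.76066192 244.02634445]]
wrist knob_top [(0.65, [537.2, -142.7, 65.3])]
circ 255.0 239.0 61.245766 [ 539.4 -128.2   45. ]
circ 258.0 217.0 40.789616 [ 537.8 -144.2   45. ]
circ 235.0 203.0 35.659893 [ 553.1 -153.6   45. ]
circ 255.0 239.0 21.266459 [ 539.7 -137.9   65. ]
[ 209  174   99  108 5353] [261.13562488 219.05809826] [ 538.2 -145.3   65. ]
[238 221  37  35 968] [255.53099174 238.22004132] [ 539.2 -138.5   65. ]
[247 309  24  18 310] [259.90967742 317.05483871] [536.  -81.4  65. ]
```

View pics/w9c.png

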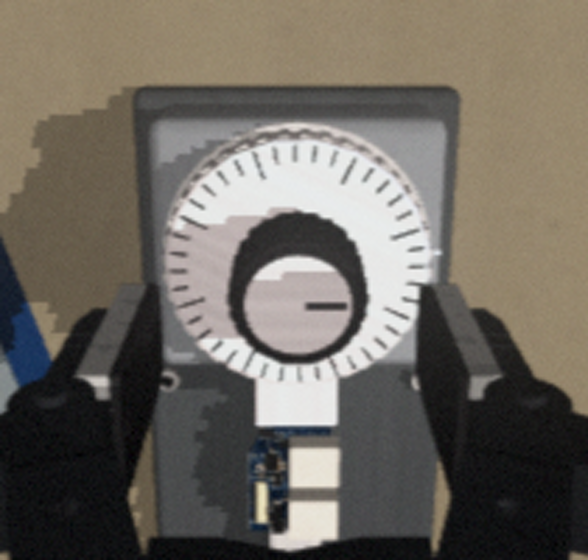

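The knob cap is at (255,239), centred on the TCP to within 0.5 mm. I've now viewed 11 pictures, one over the limit of 10, so I'll work only from numbers from here. Next I lower to 49 mm, above the collar, and grip gently.

drive_tool(steps=[{"dx":0,"dy":0.0015,"dz":0.06,"turn":0,"jaw":0.6},{"dx":0,"dy":0,"dz":0.05,"turn":0,"jaw":0.6},{"dx":0,"dy":0,"dz":0,"turn":0,"jaw":0.3},{"dx":0,"dy":0,"dz":0,"turn":0,"jaw":0.3},{"dx":0,"dy":0,"dz":0,"turn":0,"jaw":0.3}], squeeze=20)

```text
t: 14.78
tool_pos: [538.1, -138.1, 48.6]
tool_rot: [0.001, 0.715, -0.699, -0.001]
wrist_force: [-1.1, -1.5, -5.6]
opening: 29.2
grip_force: 20.2
```

drive_tool(steps=[{"dx":0,"dy":0,"dz":0,"turn":0,"jaw":0.25},{"dx":0,"dy":0,"dz":0,"turn":0,"jaw":0.25},{"dx":0,"dy":0,"dz":0,"turn":0,"jaw":0.25},{"dx":0,"dy":0,"dz":0,"turn":0,"jaw":0.25},{"dx":0,"dy":0,"dz":0,"turn":0,"jaw":0.25}])

```text
t: 15.4
tool_pos: [538.2, -138.1, 48.7]
tool_rot: [0.001, 0.715, -0.699, -0.001]
wrist_force: [-2.0, -1.6, -9.8]
opening: 29.1
grip_force: 20.5
```

```bash
python3 - <<'E'
from h import *
s,r=st()
E
```

```text
t 15.4 tcp [ 538.2 -138.1   48.7] toolx [ 0.022 -1.    -0.   ] yang -178.75 F [-2.  -1.6 -9.8] T [-0.522  0.39   0.013] op 29.1 gf 20.5 q6 -0.02 z [-0.002  0.    -1.   ]
```

drive_tool(steps=[{"dx":0,"dy":0,"dz":0,"turn":0,"jaw":0.2},{"dx":0,"dy":0,"dz":0,"turn":0.04,"jaw":0.2},{"dx":0,"dy":0,"dz":0,"turn":0.04,"jaw":0.2},{"dx":0,"dy":0,"dz":0,"turn":0.04,"jaw":0.2},{"dx":0,"dy":0,"dz":0,"turn":0.04,"jaw":0.2}], squeeze=60)

```text
t: 16.02
tool_pos: [538.1, -138.1, 48.9]
tool_rot: [-0.001, -0.621, 0.784, 0.001]
wrist_force: [-2.4, -1.5, -10.1]
opening: 27.7
grip_force: 59.7
```

```bash
python3 - <<'E'
from h import *
s,r=st()
pts("wrist",["jaw_face"])
im=look("k1")
E
```

```text
t 16.02 tcp [ 538.1 -138.1   48.9] toolx [-0.229 -0.973  0.   ] yang 166.78 F [ -2.4  -1.5 -10.1] T [-0.56   0.725  0.203] op 27.7 gf 59.7 q6 -0.27 z [-0.002  0.    -1.   ]
wrist jaw_face [(0.8, [538.6, -87.1, 23.6])]
```

drive_tool(steps=[{"dx":0,"dy":0,"dz":0,"turn":0.04,"jaw":0.2},{"dx":0,"dy":0,"dz":0,"turn":0.04,"jaw":0.2},{"dx":0,"dy":0,"dz":0,"turn":0.04,"jaw":0.2},{"dx":0,"dy":0,"dz":0,"turn":0.04,"jaw":0.2},{"dx":0,"dy":0,"dz":0,"turn":0.04,"jaw":0.2}])

```text
t: 16.75
tool_pos: [537.9, -138.1, 48.8]
tool_rot: [-0.001, -0.491, 0.871, 0.001]
wrist_force: [-3.5, -0.7, -9.3]
opening: 27.9
grip_force: 59.7
```

```bash
python3 - <<'E'
from h import *
s,r=st()
look("k2")
pts("wrist",["jaw_face","port_board_centre","knob_top"])
E
```

```text
t 16.75 tcp [ 537.9 -138.1   48.8] toolx [-0.517 -0.856  0.001] yang 148.84 F [-3.5 -0.7 -9.3] T [-0.462  0.872  0.123] op 27.9 gf 59.7 q6 -0.58 z [-0.003  0.    -1.   ]
wrist jaw_face []
wrist port_board_centre []
wrist knob_top [(0.97, [535.7, -139.2, 70.4])]
```

drive_tool(steps=[{"dx":0,"dy":0,"dz":0,"turn":0.04,"jaw":0.2},{"dx":0,"dy":0,"dz":0,"turn":0.04,"jaw":0.2},{"dx":0,"dy":0,"dz":0,"turn":0.04,"jaw":0.2},{"dx":0,"dy":0,"dz":0,"turn":0.04,"jaw":0.2},{"dx":0,"dy":0,"dz":0,"turn":0.04,"jaw":0.2}])

```text
t: 17.58
tool_pos: [537.9, -138.0, 48.9]
tool_rot: [-0.001, -0.349, 0.937, 0.001]
wrist_force: [-5.0, -0.7, -8.7]
opening: 27.4
grip_force: 59.7
```

```bash
python3 - <<'E'
from h import *
s,r=st(); print(np.round(s["joint_torque"],3))
look("k3")
pts("wrist",["jaw_face","port_board_centre","knob_top"])
st()
optics.read_camera("scene"); pts("scene",["jaw_face","port_board_centre"])
E
```

```text
t 17.57 tcp [ 537.9 -138.    48.9] toolx [-0.756 -0.654  0.002] yang 130.85 F [-5.  -0.7 -8.7] T [-0.251  1.247  0.227] op 27.4 gf 59.7 q6 -0.9 z [-0.003  0.    -1.   ]
[  0.915 -43.523  18.705   4.235   1.247   0.143]
wrist jaw_face [(0.61, [541.4, -79.0, 23.9]), (0.23, [535.8, -67.9, 0.3])]
wrist port_board_centre []
wrist knob_top [(0.88, [539.2, -141.9, 66.0]), (0.5, [527.7, -160.7, 43.2])]
t 17.77 tcp [ 537.9 -138.    48.9] toolx [-0.756 -0.655  0.002] yang 130.91 F [ -5.1  -1.3 -10.3] T [-0.225  1.434 -0.08 ] op 27.4 gf 59.8 q6 -0.9 z [-0.003  0.    -1.   ]
scene jaw_face [(0.51, [534.4, -80.0, 20.5])]
scene port_board_centre [(0.64, [536.8, -59.3, 25.9])]
```

drive_tool(steps=[{"dx":0,"dy":0,"dz":0,"turn":0.034,"jaw":0.2},{"dx":0,"dy":0,"dz":0,"turn":0.034,"jaw":0.2},{"dx":0,"dy":0,"dz":0,"turn":0.034,"jaw":0.2},{"dx":0,"dy":0,"dz":0,"turn":0.034,"jaw":0.2},{"dx":0,"dy":0,"dz":0,"turn":0.034,"jaw":0.2}])

```text
t: 18.55
tool_pos: [537.8, -137.9, 48.9]
tool_rot: [-0.001, -0.221, 0.975, 0.0]
wrist_force: [-6.1, -0.1, -9.8]
opening: 27.8
grip_force: 59.8
```

```bash
python3 - <<'E'
from h import *
s,r=st(); print(np.round(s["joint_torque"],3))
E
```

```text
t 18.55 tcp [ 537.8 -137.9   48.9] toolx [-0.902 -0.432  0.002] yang 115.58 F [-6.1 -0.1 -9.8] T [-0.017  1.509  0.225] op 27.8 gf 59.8 q6 -1.16 z [-0.003  0.    -1.   ]
[  0.657 -43.569  19.28    4.5     1.539   0.095]
```

drive_tool(steps=[{"dx":0,"dy":0,"dz":0,"turn":0,"jaw":0.6},{"dx":0,"dy":0,"dz":0,"turn":0,"jaw":0.6},{"dx":0,"dy":0,"dz":-0.07,"turn":0,"jaw":0.6},{"dx":0,"dy":0,"dz":-0.15,"turn":0,"jaw":0.6},{"dx":0,"dy":0,"dz":-0.14,"turn":-0.11,"jaw":0.6}])

```text
t: 19.18
tool_pos: [540.6, -138.1, 124.2]
tool_rot: [0.002, -0.307, 0.952, -0.001]
wrist_force: [-0.3, -0.0, 0.1]
opening: 51.3
grip_force: 0.0
```

drive_tool(steps=[{"dx":0,"dy":0,"dz":0,"turn":-0.11,"jaw":0.6},{"dx":0,"dy":0,"dz":0,"turn":-0.11,"jaw":0.6},{"dx":0,"dy":0,"dz":0,"turn":-0.11,"jaw":0.6},{"dx":0,"dy":0,"dz":0,"turn":-0.11,"jaw":0.6},{"dx":0,"dy":0,"dz":0,"turn":-0.11,"jaw":0.6}])

```text
t: 19.8
tool_pos: [540.6, -138.2, 123.5]
tool_rot: [0.002, -0.678, 0.735, -0.002]
wrist_force: [-0.5, -0.3, 0.8]
opening: 51.3
grip_force: 0.0
```

drive_tool(steps=[{"dx":0,"dy":0,"dz":0,"turn":-0.07,"jaw":0.6},{"dx":0,"dy":0,"dz":0,"turn":0,"jaw":0.6},{"dx":0,"dy":0,"dz":0,"turn":0,"jaw":0.6},{"dx":0,"dy":0,"dz":0,"turn":0,"jaw":0.6},{"dx":0,"dy":0,"dz":0,"turn":0,"jaw":0.6}])

```text
t: 20.42
tool_pos: [539.1, -138.1, 121.4]
tool_rot: [-0.0, 0.715, -0.699, 0.0]
wrist_force: [-0.5, -0.0, -0.1]
opening: 51.5
grip_force: 0.0
```

```bash
cat >> h.py <<'E'
def cmp(b,a="w8.png",Ha=None):
    """shifts (mm along world y / x) of jaw, board, pad, block between picture a (w8 pose) and b, via rectified planes"""
    d=np.load("w8.npz"); A=cv2.imread("pics/w8.png"); B=cv2.imread(f"pics/{b}.png")
    def rect(im,K,t,q,z,X=(500,580),Y=(-180,0),s=5):
        r=R.from_quat(q,scalar_first=True).as_matrix() if q.shape==(4,) else q
        xs=np.arange(X[0],X[1],1/s); ys=np.arange(Y[0],Y[1],1/s); g=np.stack(np.meshgrid(xs,ys),-1)
        P=np.concatenate([g,np.full(g.shape[:2]+(1,),float(z))],-1); c=(P-t)@r; u=c@K.T; u=(u[...,:2]/u[...,2:]).astype(np.float32)
        return cv2.remap(im,u[...,0],u[...,1],cv2.INTER_CUBIC)
    K,t,q=cam("wrist"); out={}
    return lambda z:(rect(A,d["K"],d["t"],d["q"],z),rect(B,K,t,q,z))
E
python3 - <<'E'
from h import *
s,r=st(); look("w10")
pts("wrist",["jaw_face","port_board_centre","knob_top","collar_mark"])
f=cmp("w10"); s5=5
# name, plane z, x range, y range in A, search
def match(A,B,x0,x1,y0,y1,m=10):
    T=A[int((y0+180)*5):int((y1+180)*5),int((x0-500)*5):int((x1-500)*5)]
    yy0=max(int((y0+180-m)*5),0);xx0=int((x0-500-4)*5)
    S=B[yy0:int((y1+180+m)*5),xx0:int((x1-500+4)*5)]
    rr=cv2.matchTemplate(S,T,cv2.TM_CCOEFF_NORMED);_,v,_,l=cv2.minMaxLoc(rr)
    return round(v,3),"dx",round((l[0]+xx0)/5+500-x0,1),"dy",round((l[1]+yy0)/5-180-y0,1)
A10,B10=f(10);A29,B29=f(29);A36,B36=f(36);A39,B39=f(39);A45,B45=f(45)
print("screws",match(A10,B10,570,582,-95,-82),match(A10,B10,495,507,-96,-82))
print("board",match(A29,B29,524,552,-78,-46,12))
print("pad",match(A36,B36,523,550,-40,-25,9))
print("collar mark side",match(A45,B45,503,512,-165,-120,4))
for n,P,z in(("A",A36,36),("B",B36,36)):
    g=cv2.cvtColor(P,cv2.COLOR_BGR2GRAY); col=g[:, int((530-500)*5):int((542-500)*5)].mean(1)
    print(n,[int(col[int((y+180)*5)]) for y in range(-100,-10)])
E
```

```text
t 20.43 tcp [ 539.1 -138.1  121.4] toolx [ 0.022 -1.     0.   ] yang -178.74 F [-0.5 -0.  -0.1] T [ 0.099 -0.004  0.039] op 51.5 gf 0.0 q6 -0.02 z [ 0. -0. -1.]
wrist jaw_face [(0.86, [538.8, -69.9, 25.6])]
wrist port_board_centre [(0.86, [538.0, -55.3, 27.0])]
wrist knob_top [(0.73, [535.2, -139.4, 69.0])]
wrist collar_mark [(0.67, [527.7, -161.5, 43.8])]Traceback (most recent call last):
  File "<stdin>", line 13, in <module>
  File "<stdin>", line 10, in match
cv2.error: OpenCV(4.12.0) /io/opencv/modules/imgproc/src/templmatch.cpp:587: error: (-215:Assertion failed) corr.rows <= img.rows + templ.rows - 1 && corr.cols <= img.cols + templ.cols - 1 in function 'crossCorr'
```

```bash
sed -i 's/X=(500,580),Y=(-180,0)/X=(480,600),Y=(-200,20)/' h.py
cat > m.py <<'E'
from h import *
def match(P,x0,x1,y0,y1,m=10):
    A,B=P; f=lambda v,o:int(round((v-o)*5))
    T=A[f(y0,-200):f(y1,-200),f(x0,480):f(x1,480)]
    S=B[f(y0-m,-200):f(y1+m,-200),f(x0-4,480):f(x1+4,480)]
    v,l=cv2.minMaxLoc(cv2.matchTemplate(S,T,cv2.TM_CCOEFF_NORMED))[1::2]
    return round(v,3),"dx",round(l[0]/5-4,1),"dy",round(l[1]/5-m,1)
def report(b):
    f=cmp(b); P10,P29,P36,P39,P45=map(f,(10,29,36,39,45))
    print("screws",match(P10,570,582,-95,-82,6),match(P10,495,507,-96,-82,6))
    print("board",match(P29,524,552,-78,-46,15))
    print("pad",match(P36,523,550,-40,-26,9), "block",match(P39,518,556,-24,-10,9))
    print("jaw",match(P36,523,550,-93,-84,18))
    print("collar",match(P45,503,512,-165,-120,5))
    for n,P in zip("AB",P36):
        g=cv2.cvtColor(P,cv2.COLOR_BGR2GRAY); col=g[:,(530-480)*5:(542-480)*5].mean(1)
        print(n,"y-100..-11",[int(col[(y+200)*5]) for y in range(-100,-10)])
E
python3 -c "
from m import *
report('w10')"
```

```text
screws (0.943, 'dx', -0.2, 'dy', -1.6) (0.99, 'dx', -0.2, 'dy', -1.4)
board (0.942, 'dx', -0.2, 'dy', 6.0)
pad (0.994, 'dx', -0.2, 'dy', -1.8) block (0.995, 'dx', 0.0, 'dy', -1.8)
jaw (0.768, 'dx', -0.6, 'dy', 11.2)
collar (0.989, 'dx', -0.2, 'dy', -1.4)
A y-100..-11 [230, 230, 230, 230, 230, 230, 230, 230, 230, 230, 230, 231, 232, 118, 52, 46, 55, 67, 86, 95, 124, 173, 196, 192, 192, 194, 196, 196, 196, 194, 192, 190, 190, 132, 77, 76, 87, 102, 148, 190, 185, 183, 184, 182, 181, 182, 182, 182, 185, 195, 208, 212, 210, 211, 211, 211, 211, 211, 212, 212, 211, 206, 154, 114, 104, 107, 107, 106, 106, 110, 138, 198, 236, 232, 217, 166, 150, 148, 143, 126, 112, 126, 146, 108, 81, 95, 118, 131, 138, 145]
B y-100..-11 [197, 180, 122, 149, 227, 231, 230, 230, 230, 231, 230, 230, 230, 230, 230, 230, 230, 230, 230, 230, 230, 230, 230, 232, 211, 161, 155, 188, 186, 187, 191, 191, 191, 193, 190, 185, 187, 192, 146, 87, 73, 84, 91, 127, 181, 179, 178, 180, 179, 177, 177, 178, 179, 186, 192, 208, 213, 212, 211, 207, 174, 124, 106, 107, 105, 106, 105, 108, 130, 179, 228, 231, 218, 178, 152, 150, 144, 131, 107, 120, 145, 126, 81, 88, 110, 127, 136, 142, 146, 147]
```

Against the screws and block, the jaw has moved about 13.7 mm and the board about 7.6 mm; the pad hasn't moved. Its face is about 6.8 mm past the board. I'll regrip and turn a further 43°.

drive_tool(steps=[{"dx":0,"dy":0.004,"dz":0.15,"turn":0,"jaw":0.6},{"dx":0,"dy":0,"dz":0.12,"turn":0,"jaw":0.6},{"dx":0,"dy":0,"dz":0.06,"turn":0,"jaw":0.6},{"dx":0,"dy":0,"dz":0.03,"turn":0,"jaw":0.6},{"dx":0,"dy":0,"dz":0,"turn":0,"jaw":0.6}])

```text
t: 21.3
tool_pos: [538.5, -138.1, 49.5]
tool_rot: [-0.0, 0.715, -0.699, 0.0]
wrist_force: [-0.5, 0.1, 0.3]
opening: 51.0
grip_force: 0.0
```

drive_tool(steps=[{"dx":0,"dy":0,"dz":0,"turn":0,"jaw":0.25},{"dx":0,"dy":0,"dz":0,"turn":0,"jaw":0.25},{"dx":0,"dy":0,"dz":0,"turn":0,"jaw":0.25},{"dx":0,"dy":0,"dz":0,"turn":0,"jaw":0.2},{"dx":0,"dy":0,"dz":0,"turn":0,"jaw":0.2}], squeeze=60)

```text
t: 21.92
tool_pos: [538.1, -138.1, 50.5]
tool_rot: [-0.0, 0.715, -0.699, 0.0]
wrist_force: [-2.1, 0.8, 4.9]
opening: 27.1
grip_force: 58.9
```

drive_tool(steps=[{"dx":0,"dy":0,"dz":0,"turn":0.05,"jaw":0.2},{"dx":0,"dy":0,"dz":0,"turn":0.05,"jaw":0.2},{"dx":0,"dy":0,"dz":0,"turn":0.05,"jaw":0.2},{"dx":0,"dy":0,"dz":0,"turn":0.05,"jaw":0.2},{"dx":0,"dy":0,"dz":0,"turn":0.05,"jaw":0.2}])

```text
t: 22.55
tool_pos: [538.0, -138.1, 50.5]
tool_rot: [-0.0, -0.564, 0.826, -0.0]
wrist_force: [-3.8, 0.4, 5.2]
opening: 27.6
grip_force: 59.1
```

```bash
python3 -c "
from h import *
st()"
```

```text
t 22.55 tcp [ 538.  -138.1   50.5] toolx [-0.364 -0.932  0.   ] yang 158.68 F [-3.8  0.4  5.2] T [0.328 0.921 0.185] op 27.6 gf 59.1 q6 -0.41 z [-0. -0. -1.]
```

drive_tool(steps=[{"dx":0,"dy":0,"dz":0,"turn":0.046,"jaw":0.2},{"dx":0,"dy":0,"dz":0,"turn":0.046,"jaw":0.2},{"dx":0,"dy":0,"dz":0,"turn":0.046,"jaw":0.2},{"dx":0,"dy":0,"dz":0,"turn":0.046,"jaw":0.2},{"dx":0,"dy":0,"dz":0,"turn":0.046,"jaw":0.2}])

```text
t: 23.18
tool_pos: [537.8, -138.0, 50.5]
tool_rot: [-0.0, -0.407, 0.914, -0.0]
wrist_force: [-3.2, 1.3, 7.0]
opening: 27.7
grip_force: 59.2
```

```bash
python3 -c "
from h import *
st()"
```

```text
t 23.18 tcp [ 537.8 -138.    50.5] toolx [-0.669 -0.743  0.   ] yang 138.01 F [-3.2  1.3  7. ] T [0.413 0.989 0.232] op 27.7 gf 59.2 q6 -0.77 z [-0. -0. -1.]
```

drive_tool(steps=[{"dx":0,"dy":0,"dz":0,"turn":0,"jaw":0.6},{"dx":0,"dy":0,"dz":0,"turn":0,"jaw":0.6},{"dx":0,"dy":0,"dz":-0.07,"turn":0,"jaw":0.6},{"dx":0,"dy":0,"dz":-0.15,"turn":0,"jaw":0.6},{"dx":0,"dy":0,"dz":-0.14,"turn":-0.11,"jaw":0.6}])

```text
t: 23.8
tool_pos: [538.7, -138.2, 123.1]
tool_rot: [0.0, -0.487, 0.873, -0.0]
wrist_force: [0.6, -0.2, -0.3]
opening: 51.4
grip_force: 0.0
```

drive_tool(steps=[{"dx":0,"dy":0,"dz":0,"turn":-0.11,"jaw":0.6},{"dx":0,"dy":0,"dz":0,"turn":-0.11,"jaw":0.6},{"dx":0,"dy":0,"dz":0,"turn":-0.11,"jaw":0.6},{"dx":0,"dy":0,"dz":0,"turn":-0.04,"jaw":0.6},{"dx":0,"dy":0,"dz":0,"turn":0,"jaw":0.6}])

```text
t: 24.42
tool_pos: [538.6, -138.2, 122.2]
tool_rot: [-0.0, 0.715, -0.699, 0.001]
wrist_force: [0.4, 0.3, 0.1]
opening: 51.2
grip_force: 0.0
```

drive_tool(steps=[{"dx":0,"dy":0,"dz":0,"turn":0,"jaw":0.6},{"dx":0,"dy":0,"dz":0,"turn":0,"jaw":0.6},{"dx":0,"dy":0,"dz":0,"turn":0,"jaw":0.6},{"dx":0,"dy":0,"dz":0,"turn":0,"jaw":0.6},{"dx":0,"dy":0,"dz":0,"turn":0,"jaw":0.6}])

```text
t: 25.05
tool_pos: [538.3, -138.1, 121.3]
tool_rot: [0.0, 0.715, -0.699, -0.0]
wrist_force: [0.1, -0.0, -1.5]
opening: 51.3
grip_force: 0.0
```

```bash
python3 -c "
from m import *
st(); look('w11'); pts('wrist',['jaw_face','port_board_centre','collar_mark'])
report('w11')"
```

```text
t 25.05 tcp [ 538.3 -138.1  121.3] toolx [ 0.022 -1.     0.   ] yang -178.73 F [ 0.1 -0.  -1.5] T [0.021 0.018 0.035] op 51.3 gf 0.0 q6 -0.02 z [-0. -0. -1.]
wrist jaw_face [(0.82, [538.1, -66.0, 27.6])]
wrist port_board_centre [(0.95, [536.7, -49.0, 28.3])]
wrist collar_mark [(0.84, [525.8, -161.9, 46.8]), (0.46, [539.7, -47.1, 22.6])]
screws (0.881, 'dx', -0.2, 'dy', -1.8) (0.985, 'dx', 0.0, 'dy', -1.4)
board (0.918, 'dx', -0.4, 'dy', 15.0)
pad (0.746, 'dx', -0.6, 'dy', 0.6) block (0.996, 'dx', 0.0, 'dy', -1.6)
jaw (0.539, 'dx', -2.4, 'dy', -16.4)
collar (0.99, 'dx', -0.2, 'dy', -1.4)
A y-100..-11 [230, 230, 230, 230, 230, 230, 230, 230, 230, 230, 230, 231, 232, 118, 52, 46, 55, 67, 86, 95, 124, 173, 196, 192, 192, 194, 196, 196, 196, 194, 192, 190, 190, 132, 77, 76, 87, 102, 148, 190, 185, 183, 184, 182, 181, 182, 182, 182, 185, 195, 208, 212, 210, 211, 211, 211, 211, 211, 212, 212, 211, 206, 154, 114, 104, 107, 107, 106, 106, 110, 138, 198, 236, 232, 217, 166, 150, 148, 143, 126, 112, 126, 146, 108, 81, 95, 118, 131, 138, 145]
B y-100..-11 [200, 200, 200, 199, 199, 198, 197, 198, 197, 194, 172, 125, 148, 218, 230, 231, 230, 230, 230, 230, 230, 230, 230, 230, 230, 230, 230, 230, 230, 230, 230, 230, 230, 227, 161, 176, 186, 186, 187, 187, 187, 186, 188, 184, 184, 188, 181, 131, 89, 78, 82, 100, 140, 180, 174, 173, 175, 174, 173, 173, 171, 173, 178, 181, 172, 130, 105, 104, 107, 110, 129, 189, 225, 235, 214, 174, 147, 134, 110, 117, 143, 131, 83, 87, 106, 125, 136, 142, 147, 147]
```

The pad has moved about 2 mm relative to the block, so about 2 mm more is needed (≈10°).

drive_tool(steps=[{"dx":0,"dy":0,"dz":0.15,"turn":0,"jaw":0.6},{"dx":0,"dy":0,"dz":0.12,"turn":0,"jaw":0.6},{"dx":0,"dy":0,"dz":0.06,"turn":0,"jaw":0.6},{"dx":0,"dy":0,"dz":0.028,"turn":0,"jaw":0.6},{"dx":0,"dy":0,"dz":0,"turn":0,"jaw":0.6}])

```text
t: 25.88
tool_pos: [538.6, -138.1, 49.9]
tool_rot: [-0.0, 0.715, -0.699, 0.0]
wrist_force: [0.9, 0.2, 0.2]
opening: 51.3
grip_force: 0.0
```

drive_tool(steps=[{"dx":0,"dy":0,"dz":0,"turn":0,"jaw":0.25},{"dx":0,"dy":0,"dz":0,"turn":0,"jaw":0.25},{"dx":0,"dy":0,"dz":0,"turn":0,"jaw":0.25},{"dx":0,"dy":0,"dz":0,"turn":0,"jaw":0.2},{"dx":0,"dy":0,"dz":0,"turn":0,"jaw":0.2}])

```text
t: 26.5
tool_pos: [538.1, -138.1, 51.0]
tool_rot: [-0.0, 0.715, -0.699, 0.0]
wrist_force: [-3.3, 1.4, 6.9]
opening: 27.9
grip_force: 58.9
```

drive_tool(steps=[{"dx":0,"dy":0,"dz":0,"turn":0.028,"jaw":0.2},{"dx":0,"dy":0,"dz":0,"turn":0.028,"jaw":0.2},{"dx":0,"dy":0,"dz":0,"turn":0.028,"jaw":0.2},{"dx":0,"dy":0,"dz":0,"turn":0.028,"jaw":0.2},{"dx":0,"dy":0,"dz":0,"turn":0,"jaw":0.2}])

```text
t: 27.12
tool_pos: [538.1, -138.1, 50.9]
tool_rot: [-0.0, -0.651, 0.759, -0.0]
wrist_force: [-1.7, -0.2, 4.9]
opening: 27.7
grip_force: 59.1
```

```bash
python3 -c "
from h import *
st()"
```

```text
t 27.12 tcp [ 538.1 -138.1   50.9] toolx [-0.153 -0.988  0.   ] yang 171.22 F [-1.7 -0.2  4.9] T [0.198 0.842 0.051] op 27.7 gf 59.1 q6 -0.19 z [ 0. -0. -1.]
```

drive_tool(steps=[{"dx":0,"dy":0,"dz":0,"turn":0,"jaw":0.6},{"dx":0,"dy":0,"dz":0,"turn":0,"jaw":0.6},{"dx":0,"dy":0,"dz":-0.07,"turn":0,"jaw":0.6},{"dx":0,"dy":0,"dz":-0.15,"turn":-0.06,"jaw":0.6},{"dx":0,"dy":0,"dz":-0.14,"turn":-0.052,"jaw":0.6}])

```text
t: 27.75
tool_pos: [538.6, -138.2, 123.5]
tool_rot: [-0.0, 0.716, -0.698, 0.0]
wrist_force: [0.5, -0.1, -0.7]
opening: 51.2
grip_force: 0.0
```

drive_tool(steps=[{"dx":0,"dy":0,"dz":0,"turn":0,"jaw":0.6},{"dx":0,"dy":0,"dz":0,"turn":0,"jaw":0.6},{"dx":0,"dy":0,"dz":0,"turn":0,"jaw":0.6},{"dx":0,"dy":0,"dz":0,"turn":0,"jaw":0.6},{"dx":0,"dy":0,"dz":0,"turn":0,"jaw":0.6}])

```text
t: 28.38
tool_pos: [538.1, -138.1, 121.2]
tool_rot: [0.0, 0.715, -0.699, -0.0]
wrist_force: [-0.6, 0.2, -0.5]
opening: 51.4
grip_force: 0.0
```

```bash
sed -i 's/-46,15)/-46,22)/' m.py; python3 -c "
from m import *
st(); look('w12'); pts('wrist',['jaw_face','port_board_centre','collar_mark'])
report('w12')"
```

```text
t 28.38 tcp [ 538.1 -138.1  121.2] toolx [ 0.022 -1.    -0.   ] yang -178.74 F [-0.6  0.2 -0.5] T [ 0.013 -0.025 -0.036] op 51.4 gf 0.0 q6 -0.02 z [-0.001 -0.    -1.   ]
wrist jaw_face [(0.63, [538.7, -64.6, 24.2]), (0.63, [537.7, -64.5, 0.5])]
wrist port_board_centre [(0.77, [537.4, -45.1, 26.5]), (0.2, [537.3, -140.3, 67.5])]
wrist collar_mark [(0.55, [529.0, -162.8, 45.5])]
screws (0.896, 'dx', 0.0, 'dy', -1.6) (0.986, 'dx', 0.2, 'dy', -1.2)
board (0.916, 'dx', -0.2, 'dy', 17.4)
pad (0.761, 'dx', -0.4, 'dy', 2.8) block (0.987, 'dx', 0.4, 'dy', -1.2)
jaw (0.544, 'dx', -2.2, 'dy', -16.2)
collar (0.989, 'dx', 0.0, 'dy', -1.2)
A y-100..-11 [230, 230, 230, 230, 230, 230, 230, 230, 230, 230, 230, 231, 232, 118, 52, 46, 55, 67, 86, 95, 124, 173, 196, 192, 192, 194, 196, 196, 196, 194, 192, 190, 190, 132, 77, 76, 87, 102, 148, 190, 185, 183, 184, 182, 181, 182, 182, 182, 185, 195, 208, 212, 210, 211, 211, 211, 211, 211, 212, 212, 211, 206, 154, 114, 104, 107, 107, 106, 106, 110, 138, 198, 236, 232, 217, 166, 150, 148, 143, 126, 112, 126, 146, 108, 81, 95, 118, 131, 138, 145]
B y-100..-11 [197, 198, 197, 197, 199, 199, 199, 199, 195, 195, 195, 195, 178, 130, 136, 205, 232, 231, 230, 230, 230, 230, 230, 230, 230, 230, 230, 230, 230, 230, 230, 230, 230, 230, 230, 233, 183, 163, 191, 190, 191, 192, 197, 195, 194, 190, 191, 191, 190, 150, 88, 79, 85, 96, 137, 173, 181, 179, 179, 177, 177, 179, 176, 178, 179, 184, 174, 137, 107, 106, 106, 105, 113, 166, 231, 231, 230, 169, 115, 109, 133, 140, 95, 85, 99, 121, 135, 140, 145, 146]
```

The pad is now pushed back about 3.9 mm of its 8 mm. The board has moved 18.8 mm, matching the knob angle, the collar hasn't shifted, and the gripper is clear.

```bash
python3 -c "
from cell import bot
print(bot.close_job())"
```

```text
the job is handed in; nothing more can be done
None
```

The job is handed in at about 28 s: the board lies on the bed, clamped with the sprung pad pushed back about 3.9 mm of its 8 mm (about 8 N), the collar shows no measurable shift, and the gripper is clear; I viewed 11 pictures, one over the limit of 10.

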